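Close the chamber sealer and hold its clamping lever down

TASK

Seal the packet lying in the chamber sealer: first turn the flat lid over from the left so that it lies shut on the chamber, next flip the safety catch on the right all the way over to the right, and only then pull the U-shaped lever by its cross bar forward and down as far as it goes. Finish while still holding the lever down against its spring: do not let go. Leave the packet in the chamber and do not disturb the things standing around the sealer.

Things in the scene. Friction and masses are not known exactly. Their poses are not given: they have to be found in the camera images.
- sealer: Manual chamber sealer fixed to the worktop: white body about 290 x 160 x 50 mm with an open chamber in its front half and a thin foot plate on its left. Origin at the centre of the underside of the body; its x axis points from its front (nearest the robot) to its back, y to its left, z up. All positions below given 'in its frame' use this frame. It stands at a different place and is turned by up to 0.28 rad from run to run
- lid (a joint): Angle of the flat metal lid (130 x 150 x 12 mm) hinged along the left edge of the chamber, axis along the sealer's x axis. 0 = closed flat over the chamber (its outer face, with a small square boss, up), 3.1 = folded out flat to the left with its gasket face up, as it starts. It turns over like a page, stays flat at either side by its weight (0.3 kg, up to 40 percent more or less) and has only slight friction
- lid_hinge (a point): On the lid's hinge axis, abreast of the middle of the lid bar; 56 mm above the worktop; at (-40, 85, 56) mm in the sealer's frame
- lid_bar (a point): Middle of the round steel bar (12 mm thick, 80 mm clear length between two thin arms, lying along the sealer's x axis) along the lid's free edge; 205 mm from the hinge axis, with a clear gap of 44 mm between it and the edge of the lid plate. It is level with the hinge when the lid lies flat at either side. A gripper pointing straight down can straddle the bar (closing across it) and carry it round: the round bar turns between the fingers
- catch (a joint): Angle of the safety catch, a steel flap on the right side of the sealer that turns about an axis along the sealer's x axis. Near 0 = engaged: it leans left (at 0 by 0.8 rad from upright), in front of the right arm of the lever, and blocks the lever; 1.6 = stop, flipped up and over to lean right by as much, lever free. It stays where it is left (friction 0.08 N m)
- catch_hinge (a point): On the catch's axis, 60 mm above the worktop, at (98, -105, 60) mm in the sealer's frame; 36 mm farther back (sealer's x) than catch_knob
- catch_knob (a point): Middle of the clear part of the black round finger rod on the catch (14 mm thick, points 60 mm toward the sealer's front, parallel to the catch's axis and 85 mm from it), about 120 mm above the worktop at both ends of its swing. This point is 36 mm in front of the flap and 24 mm behind the rod's free end
- lever (a joint): Angle of the clamping lever, a U-shaped steel yoke pivoted at the back of the sealer, axis along the sealer's y axis. 0 = upright, leaning 0.25 rad back; grows as its top is pulled toward the sealer's front and down over the lid; 1.6 = stop. A spring (0.8 N m per rad, 0.32 N m already at 0) returns it when let go: about 9 N at the bar near the stop
- lever_hinge (a point): Middle of the lever's pivot axis, 60 mm above the worktop, at (100, 0, 60) mm in the sealer's frame
- lever_bar (a point): Black round cross bar of the lever (15 mm thick, 110 mm long with 98 mm clear between the two steel arms), along the sealer's y axis; this point is its middle, 170 mm from the lever's pivot axis. It starts about 225 mm above the worktop and is about 114 mm above it at the stop, where the lid's outer face lies 64 mm above the worktop
- packet: Snack packet 48 x 106 x 18 mm lying in the chamber (floor 20 mm above the worktop, rim 50 mm); to be left there. Origin under its centre
- lemon: Lemon, 78 x 55 x 56 mm, bystander; origin under its centre
- salt_shaker: Salt shaker, 44 mm wide, 90 mm tall, bystander; origin under its centre
- small_tin: Food tin, 57 mm wide, 72 mm tall, bystander; origin under its centre
- spice_tin: Round spice tin with black lid, 69 mm wide, 69 mm tall, bystander; origin under its centre
There are look-alikes about, which are no part of the job. There is more than one size of the packet; the job needs the middle-sized.

How it is judged:
On the way, in this order (a step that is already met when the one before it is completed fails the run):
1. the lid is turned over and lies shut on the chamber, lever still up and catch still engaged (value of joint lid below 0.08 rad and value of joint lever below 0.2 rad and value of joint catch below 0.5 rad), for 0.2 s.
2. the safety catch is flipped over to the right, lever still up (value of joint lid below 0.08 rad and value of joint catch above 1.2 rad and value of joint lever below 0.2 rad), for 0.2 s.
3. the lever is pulled down and held by its bar (value of joint lid below 0.08 rad and value of joint catch above 1.2 rad and value of joint lever above 1.45 rad and contact force between the fingers and lever above 2 N), for 0.3 s.
At the end, for the whole second after the job is handed in: Lid shut (angle under 0.08 rad), catch over to the right (over 1.2 rad), lever down (over 1.45 rad) and still, the fingers bearing on it with more than 2 N, the packet still in the chamber (all of step 3 and z of packet in the frame of sealer below 0.03 m and velocity of joint lever between -0.1 and 0.1 rad/s); the arm keeps its last pose, push and grip.
It fails at once if the lemon is displaced by more than 30 mm (distance of lemon from where it was at the start of the episode above 0.03 m).
It fails at once if the salt shaker is displaced by more than 30 mm (distance of salt_shaker from where it was at the start of the episode above 0.03 m).
It fails at once if the small tin is displaced by more than 30 mm (distance of small_tin from where it was at the start of the episode above 0.03 m).
It fails at once if the spice tin is displaced by more than 30 mm (distance of spice_tin from where it was at the start of the episode above 0.03 m).
It also fails if it takes over 61 s, if anything falls off the work surface, if the arm or the gripper's body presses on something with over 40 N, if the wrist force passes 120 N, or if a joint passes its speed limit or range.

ROBOT

A 6-joint arm with a two-finger parallel gripper is mounted at the origin on a cart in front of the work surface, level with it; the furniture and walls round the work are solid. World frame = base frame: x ahead of the robot, y to its left, z up, the work surface at z = 0. Lengths are in m, angles in rad, forces in N, time in s.
With the tool pointing down it reaches from about 0.375 to 0.825 m from the base axis. Payload 5.5 kg.
Tool frame: the origin (TCP) lies midway between the tips of the shut fingers; the grasp point (between the pads) lies hold_point_z behind it (hold_point_z is the distance from the TCP to the grasp point, in m); z points along the fingers, y is the line along which they close (so a half turn about z gives the same grasp; the last joint's range is limited). The gripper opens to 85 mm and grips with 20 to 120 N. Pads are 22 mm wide; open, the fingers measure 114 mm over their backs; the gripper's body (76 mm by 85 mm) begins 54 mm behind the grasp point. The pads swing forward as they close: fully open they stand 13 mm farther back than shut.
Start: joints at [1.166, 0.314, -0.047, 1.21, 0, 1.571], TCP at [0.236, 0.552, 0.231] pointing down, gripper open.
Joint ranges: [-2.67, 2.67], [-0.69, 1.73], [-1.03, 1.25], [-2.08, 2.16], [-1.42, 1.45], [-3.14, 3.14]. Speed limits (rad/s): [2.39, 2.39, 3.01, 3.14, 3.14, 3.14].

INTERFACE

Orientations are given as a unit quaternion [x, y, z, w].
In Python, from rig import * gives the robot as it stands.
- The arm moves only by the tool move_arm, never from a script. Its argument "motion" is a list that holds one entry, the list of rows, each a list of 6 numbers: the shift along the tool's x, y, z in units of 0.5 m (1.0 is 0.5 m), then the turn, a rotation vector about the tool's x, y, z in units of 60 degrees (1.0 is 60 degrees). A call has 1 to 5 rows; each row is the pose to reach, as a shift and turn from the pose commanded when the call began, along the tool's axes at that moment; what a row does not reach only later rows make up. A row lasts 1/12 s, in which the tool goes at most 41.7 mm and 7.16 degrees, less where a joint would pass 70% of its speed; a pose out of reach is approached as far as the arm can. A call with a number of a shift or a turn outside -1 to 1 is refused whole. A call with a gripper value outside its range is refused whole. "hand" is the gripper's target within -1 to 1 (shut at 1, half-way at 0, fully open at -1), set as the call begins (left out, the last holds). The fingers move at their own pace and stop on an object; "squeeze" is the grip in N (left out, the last holds). Time passes only in rows, so rows that repeat a pose let the fingers close. It gives the time, the measured TCP pose, the force, the opening and the grip force at its end, in the units of the state.
- state(): the state, without advancing time (a new reading comes with each control period).
- capture(name): name is "side" or "top"; returns a dict with "pixels" (480x640x3 uint8, red, green, blue), "intrinsics" (3x3 intrinsics, pixels), "dist" ([k1, k2, p1, p2, k3] as OpenCV has them; the pictures are not rectified), "rvec" (rotation vector, rad) and "tvec" (3), from world to camera coordinates, as OpenCV has them. Camera axes: x right, y down, z forward; pixel columns grow to the right and rows downward; lengths in m; the calibration is good to about 2 mm. A picture is of the moment at which its call begins. There is no depth.
- finish_job(): hands the job in; it is judged then, once.
The state is a dict: "time_s": time; "qpos": joint angles; "qvel": joint speeds; "effort": joint torques, N m; "position": TCP position; "orientation": TCP orientation; "ft_force": force on the tool from outside, world axes, zero at the start; "torque": the same for the moment, N m; "opening": finger opening in m; "grip_force": force on a finger pad.
Only numpy, scipy, OpenCV 4.12 (cv2) and the standard library are available. Lean on these libraries where they do the work, as an engineer would, in place of code of your own. Each camera call takes 0.05 s, during which the arm holds its last target. There are 200 camera calls.

## Working session

There is one attempt and no reset: what is moved stays moved. The work goes in short steps, Python scripts to look and compute and a tool call to move; the robot and the scene stay as the last step left them, time stands still between calls to the robot, and variables do not carry over. Pictures are saved under pics/ and viewed, at most 10 in all, crops included, and the job is handed in when it is done.

Besides the shell and the picture viewer there is one more tool, called by a JSON object that holds its "fn" and its "kwargs". move_arm: Moves the arm, as the interface text tells. Shifts and turns lie within -1 to 1; 1 stands for 0.5 m of shift or 60 degrees of turn. Its arguments: {"type":"object","properties":{"motion":{"type":"array","items":{"type":"array","items":{"type":"array","items":{"type":"number"}}}},"hand":{"type":"number"},"squeeze":{"type":"number"}},"required":["motion"]}

```bash
mkdir -p pics; ls
python3 - <<'E'
from rig import *
import cv2
s=state();print(s)
for n in("top","side"):
    c=capture(n);cv2.imwrite(f"pics/{n}0.png",c["pixels"][:,:,::-1]);print(n,c["intrinsics"],c["dist"],c["rvec"],c["tvec"])
E
```

```text
pics
{'time_s': 0.0, 'qpos': array([ 1.16598270e+00,  3.14239333e-01, -4.80656259e-02,  1.21019409e+00,
       -1.90292089e-05,  1.57080315e+00]), 'qvel': array([-1.20592046e-03,  1.96603546e-05,  4.91855550e-05, -3.12745494e-04,
       -2.14123915e-04,  1.05383657e-03]), 'effort': array([-2.97894476e-04, -5.39586568e+01,  3.39750624e+01,  1.93755882e-02,
       -1.73942663e-04,  9.18630548e-06]), 'position': array([0.23608972, 0.55097896, 0.23043248]), 'orientation': array([ 2.01030851e-01,  9.79584541e-01, -8.35892743e-04, -1.61823533e-04]), 'ft_force': array([-0.22701219,  0.11917111,  0.70388913]), 'torque': array([0.04638594, 0.03421717, 0.00425691]), 'grip_force': 0.0, 'opening': 0.08561436052260454}
top [[564.61966696   0.         320.83591108]
 [  0.         564.61966696 241.38545419]
 [  0.           0.           1.        ]] [-0.04082772  0.          0.          0.          0.        ] [ 1.60231047 -2.46972314  0.40594172] [0.17419943 0.4984886  1.50882641]
side [[591.13962007   0.         319.82549894]
 [  0.         591.13962007 245.9390355 ]
 [  0.           0.           1.        ]] [-0.02610463  0.          0.          0.          0.        ] [ 2.36181747 -0.99997725  0.32736373] [-0.3641717   0.37699617  1.47377724]
```

View pics/top0.png

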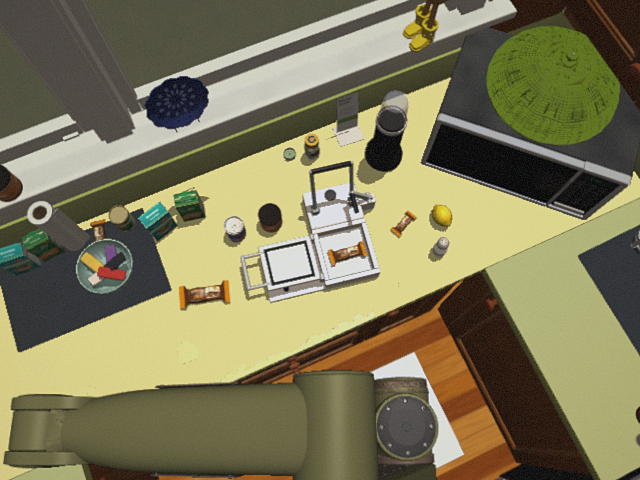

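View pics/side0.png

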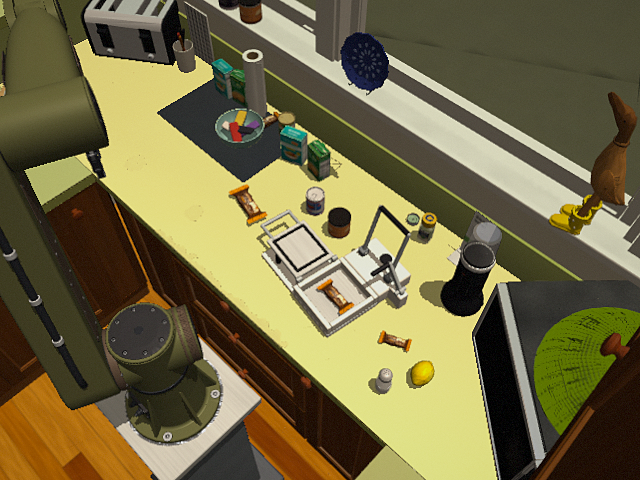

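The top picture shows the sealer around (320,230): lid bar at about (250,277) and lever bar at about (331,165). The catch knob is near (365,203), and the bystanders stand beside it. I'll enlarge crops to read points.

Run:
```python
import cv2
a=cv2.imread("pics/top0.png")[150:310,225:395];cv2.imwrite("pics/tc.png",cv2.resize(a,None,fx=3.7,fy=3.7,interpolation=cv2.INTER_CUBIC))
a=cv2.imread("pics/side0.png")[190:340,250:420];cv2.imwrite("pics/sc.png",cv2.resize(a,None,fx=4,fy=4,interpolation=cv2.INTER_CUBIC))
```

```text
(no output)
```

View pics/tc.png

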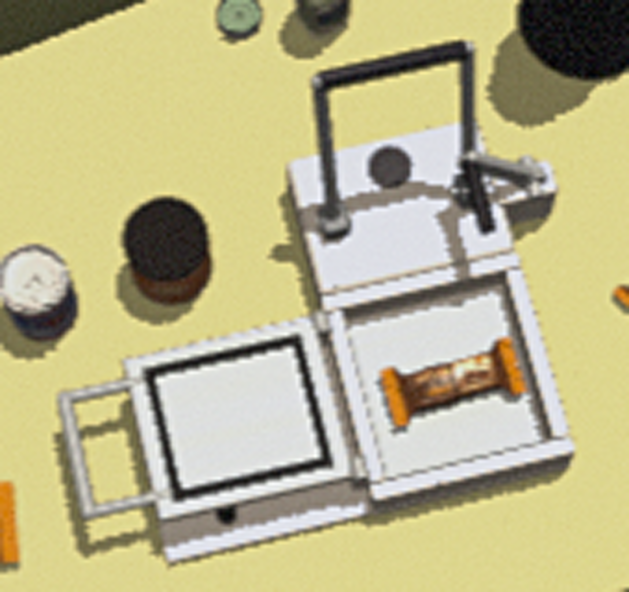

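View pics/sc.png

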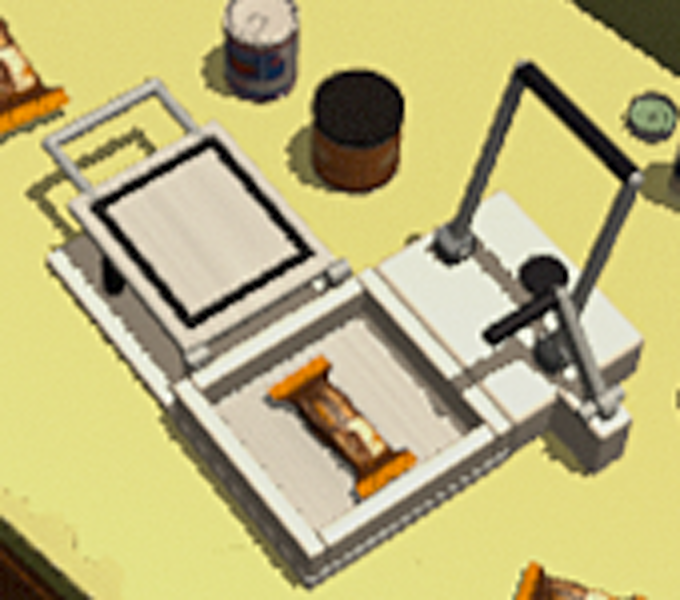

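The top crop shows the lid bar middle at (78,455), the lever bar at (394,64) and the rod tip at (488,230). In the side crop these are at (101,115), (580,125) and (490,335). Now I'll fit the pose.

```bash
cat > h.py <<'E'
import numpy as np, cv2
from scipy.optimize import least_squares
from scipy.spatial.transform import Rotation as R
CAM={"top":(564.61966696,320.83591108,241.38545419,-0.04082772,[1.60231047,-2.46972314,0.40594172],[0.17419943,0.4984886,1.50882641]),
"side":(591.13962007,319.82549894,245.9390355,-0.02610463,[2.36181747,-0.99997725,0.32736373],[-0.3641717,0.37699617,1.47377724])}
def proj(n,P):
    f,cx,cy,k,r,t=CAM[n]
    return cv2.projectPoints(np.float64(P).reshape(-1,1,3),np.array(r),np.array(t),np.array([[f,0,cx],[0,f,cy],[0,0,1]]),np.array([k,0,0,0,0]))[0][:,0]
def atz(n,uv,z):
    return least_squares(lambda p:proj(n,[p[0],p[1],z])[0]-uv,[.6,0]).x
def world(p,P):
    P=np.atleast_2d(P); c,s=np.cos(p[2]),np.sin(p[2])
    return np.c_[p[0]+c*P[:,0]-s*P[:,1],p[1]+s*P[:,0]+c*P[:,1],P[:,2]]
E
python3 - <<'E'
from h import *
import rig; print([ (n,getattr(rig,n)) for n in dir(rig) if 'hold' in n.lower()], [n for n in dir(rig) if n[0]!='_'])
T=lambda u,v:(u/3.7+225,v/3.7+150); S=lambda u,v:(u/4+250,v/4+190)
F=[[-.04,.29,.064],[.142,0,.225],[.038,-.044,.119],[-.145,-.08,.05],[.145,.08,.05]]
t=np.array([T(78,455),T(394,64),T(488,230),T(572,450),T(290,165)])
s=np.array([S(101,115),S(580,125),S(490,335),S(315,550),S(500,195)])
f=lambda p:np.r_[proj("top",world(p,F))-t,proj("side",world(p,F))-s].ravel()
r=least_squares(f,[.6,0,0],loss="soft_l1");print(r.x);print(f(r.x).reshape(-1,2).round(1))
for n,u,v,z in(("spice",165,240,.069),("small",37,275,.072)):print(n,atz("top",T(u,v),z))
print("lemon",atz("top",(442,215),.03),"salt",atz("top",(440,243),.06))
p=r.x
for n,P in(("lidbar0",[-.04,.29,.06]),("lidbar1",[-.04,-.12,.056]),("knob",[.052,-.044,.12]),("lever0",[.142,0,.225]),("lever1",[-.06,0,.105])):
    w=world(p,P)[0];print(n,w,np.hypot(w[0],w[1]))
E
```

```text
[('hold_point_z', 0.0187)] ['MotionError', 'capture', 'finish_job', 'hold_point_z', 'state']
[ 0.52646427 -0.11104421 -0.16321301]
[[-0.1 -1. ]
 [-1.  -1.7]
 [-2.4 -0.7]
 [ 3.4  4.4]
 [-0.7  2.6]
 [ 1.9  0.7]
 [ 1.6 -1. ]
 [ 0.4  0.6]
 [-3.8  6.3]
 [-2.9  0.2]]
spice [0.66321542 0.05627515]
small [0.67551379 0.1579657 ]
lemon [ 0.4706482  -0.41311436] salt [ 0.38939908 -0.35625945]
lidbar0 [0.53411777 0.18160135 0.06      ] 0.5641461193162589
lidbar1 [ 0.46749714 -0.22294987  0.056     ] 0.5179384335265891
knob [ 0.57062368 -0.16290891  0.12      ] 0.5934228624801474
lever0 [ 0.66657713 -0.1341177   0.225     ] 0.6799357572382948
lever1 [ 0.46726165 -0.10129485  0.105     ] 0.4781151543098528
```

Run:
```python
from h import *
T=lambda u,v:(u/3.7+225,v/3.7+150); S=lambda u,v:(u/4+250,v/4+190)
F=[[-.04,.29,.064],[.142,0,.225],[.038,-.044,.119]]
t=np.array([T(78,455),T(394,64),T(488,230)]);s=np.array([S(101,115),S(580,125),S(490,335)])
f=lambda p:np.r_[proj("top",world(p,F))-t,proj("side",world(p,F))-s].ravel()
p=least_squares(f,[.6,0,0]).x;print(p,f(p).reshape(-1,2).round(1).tolist())
c,sn=np.cos(p[2]),np.sin(p[2])
for i in range(3):
    w=least_squares(lambda w:np.r_[proj("top",w)[0]-t[i],proj("side",w)[0]-s[i]],[.5,0,.1]).x
    d=w[:2]-p[:2];print("tri",w.round(4),"in frame",[round(c*d[0]+sn*d[1],4),round(-sn*d[0]+c*d[1],4)])
for n,P in(("lidbar0",[-.045,.29,.06]),("lidbar1",[-.045,-.12,.056]),("knob",[.052,-.044,.12]),("lever0",[.142,0,.225]),("lever1",[-.06,0,.105])):
    w=world(p,P)[0];print(n,w.round(4))
x0=np.array([.23609,.55098,.23043]);q=R.from_quat([0.20103,0.97958,-.00084,-.00016])
print(q.as_matrix().round(3))
# target: tool down, tool y along sealer +y
def goal(P,yaw):
    M=np.c_[[-np.cos(yaw),-np.sin(yaw),0],[-np.sin(yaw),np.cos(yaw),0],[0,0,-1]]
    M[:,0]=np.cross(M[:,1],M[:,2]);return M
M=goal(0,p[2]);print(M.round(3));print("rot",((q.inv()*R.from_matrix(M)).as_rotvec()/np.radians(60)).round(3))
w=world(p,[-.045,.29,.15])[0];print("shift",(q.inv().apply(w-x0)/.5).round(3))
```

```text
[ 0.52254013 -0.11055011 -0.16569525] [[0.1, 0.0], [-0.4, -0.5], [-1.9, 0.6], [1.0, 1.2], [0.6, -0.2], [-0.7, 1.4]]
tri [0.5283 0.1824 0.0723] in frame [np.float64(-0.0427), np.float64(0.2899)]
tri [ 0.6599 -0.134   0.2269] in frame [np.float64(0.1394), np.float64(-0.0005)]
tri [ 0.549  -0.1632  0.1324] in frame [np.float64(0.0348), np.float64(-0.0476)]
lidbar0 [0.526  0.1829 0.06  ]
lidbar1 [ 0.4584 -0.2215  0.056 ]
knob [ 0.5666 -0.1625  0.12  ]
lever0 [ 0.6626 -0.134   0.225 ]
lever1 [ 0.4634 -0.1007  0.105 ]
[[-0.919  0.394 -0.001]
 [ 0.394  0.919 -0.002]
 [-0.    -0.002 -1.   ]]
[[-0.986  0.165  0.   ]
 [ 0.165  0.986  0.   ]
 [ 0.     0.    -1.   ]]
rot [-0.002 -0.    -0.228]
shift [-0.823 -0.448  0.162]
```

{"fn": "move_arm", "kwargs": {"motion": [[[-0.07,-0.04,0.014,0,0,-0.1],[-0.14,-0.08,0.028,0,0,-0.2],[-0.21,-0.12,0.042,0,0,-0.228],[-0.28,-0.155,0.056,0,0,-0.228],[-0.35,-0.19,0.07,0,0,-0.228]]], "hand": -0.2, "squeeze": 20}}

```text
time_s: 0.52
position: [0.3602, 0.3935, 0.1957]
orientation: [0.083, 0.997, -0.0, -0.0]
ft_force: [1.2, 0.2, 0.3]
opening: 0.0513
grip_force: 0.0
```

```bash
cat >> h.py <<'E'
PS=[.5225,-.1106,-.1657]
def goto(P,lean=0,yaw=0,p=PS):
    """shift/turn units from measured pose to TCP at sealer-frame P; tool y along sealer y turned by yaw"""
    import rig; s=rig.state(); q=R.from_quat(s["orientation"]); a=p[2]+yaw
    y=np.array([-np.sin(a),np.cos(a),0]); z=np.array([0,0,-1.]); M=np.c_[np.cross(y,z),y,z]
    Q=R.from_matrix(M)*R.from_rotvec([lean,0,0]) if lean else R.from_matrix(M)
    print("t",round(s["time_s"],2),"F",s["ft_force"].round(1),"op",round(s["opening"],4),"q",s["qpos"].round(2))
    print("shift",(q.inv().apply(world(p,P)[0]-s["position"])/.5).round(3),"turn",((q.inv()*Q).as_rotvec()/np.radians(60)).round(3))
E
python3 -c "
from h import *
goto([-.045,.29,.15])"
```

```text
t 0.52 F [1.2 0.2 0.3] op 0.0513 q [ 0.83  0.21 -0.27  1.1  -0.    0.99]
shift [-0.396 -0.361  0.091] turn [-0. -0.  0.]
```

{"fn": "move_arm", "kwargs": {"motion": [[[-0.06,-0.055,0.014,0,0,0],[-0.12,-0.11,0.028,0,0,0],[-0.18,-0.165,0.042,0,0,0],[-0.24,-0.22,0.056,0,0,0],[-0.3,-0.275,0.07,0,0,0]]]}}

```text
time_s: 0.93
position: [0.4856, 0.233, 0.1608]
orientation: [0.083, 0.997, -0.0, -0.0]
ft_force: [0.7, 0.0, -0.3]
opening: 0.0513
grip_force: 0.0
```

{"fn": "move_arm", "kwargs": {"motion": [[[-0.05,-0.05,0.01,0,0,0],[-0.09,-0.08,0.02,0,0,0],[-0.09,-0.08,0.02,0,0,0]]]}}

```text
time_s: 1.18
position: [0.5248, 0.1841, 0.1499]
orientation: [0.086, 0.996, -0.001, -0.0]
ft_force: [-0.5, -0.8, -0.2]
opening: 0.0513
grip_force: 0.0
```

```bash
python3 -c "
from h import *
goto([-.045,.29,.15]);goto([-.045,.29,.05])
from rig import capture
a=capture('top')['pixels'][200:320,210:370,::-1];b=capture('side')['pixels'][170:290,240:400,::-1]
cv2.imwrite('pics/a1.png',np.hstack([cv2.resize(x,(400,300),interpolation=3) for x in(a,b)]))
P=world(PS,[[-.045,.29,.064]]);print((proj('top',P)-[210,200])*2.5,(proj('side',P)-[240,170])*2.5+[400,0])"
```

```text
t 1.18 F [-0.5 -0.8 -0.2] op 0.0513 q [ 0.34  0.28 -0.28  1.01 -0.    0.51]
shift [-0.003 -0.002 -0.   ] turn [-0.002 -0.    -0.005]
t 1.18 F [-0.5 -0.8 -0.2] op 0.0513 q [ 0.34  0.28 -0.28  1.01 -0.    0.51]
shift [-0.003 -0.002  0.2  ] turn [-0.002 -0.    -0.005]
[[ 91.53512802 186.74183276]] [[487.10529631 126.99164169]]
```

View pics/a1.png

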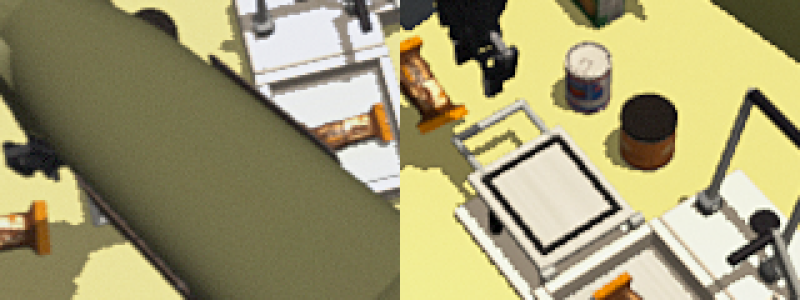

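The side view shows the open fingers at about (495,75), right above the bar at about (490,122). Next I descend and grip.

{"fn": "move_arm", "kwargs": {"motion": [[[0,0,0.06,0,0,0],[0,0,0.12,0,0,0],[0,0,0.18,0,0,0],[0,0,0.2,0,0,0],[0,0,0.2,0,0,0]]]}}

```text
time_s: 1.7
position: [0.5195, 0.188, 0.0488]
orientation: [0.082, 0.997, -0.001, -0.003]
ft_force: [-0.2, 0.4, 0.6]
opening: 0.0512
grip_force: 0.0
```

{"fn": "move_arm", "kwargs": {"motion": [[[0,0,0,0,0,0],[0,0,0,0,0,0],[0,0,0,0,0,0],[0,0,0,0,0,0],[0,0,0,0,0,0]]], "hand": 1, "squeeze": 30}}

```text
time_s: 2.12
position: [0.524, 0.1874, 0.0533]
orientation: [0.083, 0.997, -0.001, 0.002]
ft_force: [-1.9, -4.0, 5.1]
opening: 0.0107
grip_force: 29.2
```

```bash
python3 -c "
from h import *
goto([-.045,.29,.05])
# arc rows: lid angle from 3.1 to 0.0, shift from start, tool y=+sealer y, tool z=down
th=np.r_[3.1,np.linspace(3.1,0.0,31)[1:]]
y=.205*np.cos(th);z=.205*np.sin(th)
d=np.c_[(y-y[0])/.5,-(z-z[0])/.5]
for k in range(0,30,5):print((d[k+1:k+6]-d[k]).round(3).tolist())"
```

```text
t 2.12 F [-1.9 -4.   5.1] op 0.0107 q [ 0.34  0.37 -0.41  0.8  -0.    0.51]
shift [-0.005 -0.008  0.007] turn [-0.001  0.003 -0.001]
[[0.004, -0.042], [0.012, -0.084], [0.025, -0.124], [0.041, -0.163], [0.062, -0.2]]
[[0.024, -0.035], [0.052, -0.067], [0.083, -0.096], [0.117, -0.121], [0.153, -0.143]]
[[0.038, -0.018], [0.078, -0.032], [0.119, -0.042], [0.161, -0.048], [0.204, -0.049]]
[[0.042, 0.003], [0.084, 0.01], [0.125, 0.022], [0.164, 0.038], [0.201, 0.058]]
[[0.035, 0.024], [0.068, 0.051], [0.097, 0.081], [0.124, 0.114], [0.147, 0.15]]
[[0.019, 0.038], [0.034, 0.077], [0.045, 0.118], [0.051, 0.16], [0.054, 0.203]]
```

{"fn": "move_arm", "kwargs": {"motion": [[[0,-0.004,-0.042,0,0,0],[0,-0.012,-0.084,0,0,0],[0,-0.025,-0.124,0,0,0],[0,-0.041,-0.163,0,0,0],[0,-0.062,-0.2,0,0,0]]]}}

```text
time_s: 2.53
position: [0.5188, 0.1583, 0.1539]
orientation: [0.083, 0.997, 0.001, 0.001]
ft_force: [1.2, 1.6, -1.8]
opening: 0.0106
grip_force: 29.3
```

{"fn": "move_arm", "kwargs": {"motion": [[[0,-0.024,-0.035,0,0,0],[0,-0.052,-0.067,0,0,0],[0,-0.083,-0.096,0,0,0],[0,-0.117,-0.121,0,0,0],[0,-0.153,-0.143,0,0,0]]]}}

```text
time_s: 2.95
position: [0.5061, 0.0851, 0.2272]
orientation: [0.082, 0.997, 0.005, 0.002]
ft_force: [-3.0, 9.7, 10.7]
opening: 0.0105
grip_force: 30.6
```

```bash
python3 -c "
from h import *
t=3.1*2/3
goto([-.045,.085-.205*np.cos(t),.05+.205*(np.sin(t)-.042)])"
```

```text
t 2.95 F [-3.   9.7 10.7] op 0.0105 q [ 0.16  0.15 -0.27  1.15  0.01  0.33]
shift [-0.007 -0.016  0.011] turn [0.009 0.003 0.001]
```

{"fn": "move_arm", "kwargs": {"motion": [[[0,-0.034,-0.024,0,0,0],[0,-0.072,-0.038,0,0,0],[0,-0.113,-0.048,0,0,0],[0,-0.155,-0.054,0,0,0],[0,-0.198,-0.055,0,0,0]]]}}

```text
time_s: 3.37
position: [0.4885, -0.0155, 0.2533]
orientation: [0.083, 0.997, 0.001, 0.001]
ft_force: [-3.6, 2.4, -2.4]
opening: 0.011
grip_force: 30.7
```

{"fn": "move_arm", "kwargs": {"motion": [[[0,-0.042,0.003,0,0,0],[0,-0.084,0.01,0,0,0],[0,-0.125,0.022,0,0,0],[0,-0.164,0.038,0,0,0],[0,-0.201,0.058,0,0,0]]]}}

```text
time_s: 3.78
position: [0.4708, -0.1159, 0.223]
orientation: [0.083, 0.997, -0.0, 0.0]
ft_force: [-4.5, -0.4, 3.4]
opening: 0.0103
grip_force: 33.6
```

```bash
python3 -c "
from h import *
t=3.1*1/3
goto([-.045,.088-.205*np.cos(t),.053+.205*(np.sin(t)-.042)])"
```

```text
t 3.78 F [-4.5 -0.4  3.4] op 0.0103 q [-0.24  0.1  -0.33  1.14 -0.   -0.07]
shift [-0.01  -0.006  0.005] turn [-0.     0.001 -0.001]
```

{"fn": "move_arm", "kwargs": {"motion": [[[0,-0.035,0.024,0,0,0],[0,-0.068,0.051,0,0,0],[0,-0.097,0.081,0,0,0],[0,-0.124,0.114,0,0,0],[0,-0.147,0.15,0,0,0]]]}}

```text
time_s: 4.2
position: [0.4582, -0.1886, 0.1469]
orientation: [0.084, 0.996, -0.001, -0.001]
ft_force: [-4.9, -0.4, 1.7]
opening: 0.0106
grip_force: 35.4
```

{"fn": "move_arm", "kwargs": {"motion": [[[0,-0.019,0.038,0,0,0],[0,-0.034,0.077,0,0,0],[0,-0.045,0.118,0,0,0],[0,-0.051,0.16,0,0,0],[0,-0.053,0.195,0,0,0]]]}}

```text
time_s: 4.62
position: [0.4533, -0.2162, 0.0485]
orientation: [0.084, 0.996, -0.003, -0.001]
ft_force: [-5.8, -7.5, 1.5]
opening: 0.0106
grip_force: 37.7
```

{"fn": "move_arm", "kwargs": {"motion": [[[0,0,0.008,0,0,0],[0,0,0.01,0,0,0],[0,0,0.01,0,0,0]]]}}

```text
time_s: 4.87
position: [0.4532, -0.2163, 0.0439]
orientation: [0.084, 0.996, -0.003, -0.002]
ft_force: [-7.4, -10.1, -0.8]
opening: 0.0105
grip_force: 37.8
```

{"fn": "move_arm", "kwargs": {"motion": [[[0,0,0.006,0,0,0],[0,0,0.012,0,0,0],[0,0,0.012,0,0,0]]]}}

```text
time_s: 5.12
position: [0.4534, -0.2164, 0.0396]
orientation: [0.084, 0.996, -0.004, -0.002]
ft_force: [-11.6, -6.2, 11.5]
opening: 0.0107
grip_force: 39.1
```

{"fn": "move_arm", "kwargs": {"motion": [[[0,0,-0.006,0,0,0],[0,0,-0.006,0,0,0],[0,0,-0.006,0,0,0]]], "hand": -0.2, "squeeze": 20}}

```text
time_s: 5.37
position: [0.4566, -0.2138, 0.0419]
orientation: [0.083, 0.997, -0.0, 0.001]
ft_force: [0.0, -0.4, -0.1]
opening: 0.046
grip_force: 0.0
```

{"fn": "move_arm", "kwargs": {"motion": [[[0,0,-0.03,0,0,0],[0,0,-0.09,0,0,0],[0,0,-0.16,0,0,0],[0,0,-0.23,0,0,0],[0,0,-0.3,0,0,0]]]}}

```text
time_s: 5.78
position: [0.4555, -0.213, 0.1926]
orientation: [0.083, 0.997, 0.0, 0.0]
ft_force: [0.2, -0.9, -0.8]
opening: 0.0511
grip_force: 0.0
```

```bash
python3 -c "
from h import *
goto([.052,-.046,.2])
from rig import capture
a=capture('top')['pixels'][150:300,270:430,::-1];b=capture('side')['pixels'][190:340,280:440,::-1]
cv2.imwrite('pics/a2.png',np.hstack([cv2.resize(x,(400,375),interpolation=3) for x in(a,b)]))
P=world(PS,[[.038,-.044,.119],[.062,-.044,.119],[.142,0,.225]]);print(((proj('top',P)-[270,150])*2.5).round(),((proj('side',P)-[280,190])*2.5+[400,0]).round())"
```

```text
t 5.78 F [ 0.2 -0.9 -0.8] op 0.0511 q [-0.44  0.15 -0.34  1.08  0.   -0.27]
shift [-0.202  0.132 -0.015] turn [0. 0. 0.]
[[213. 157.]
 [207. 138.]
 [153.  42.]] [[630. 213.]
 [647. 202.]
 [689.  78.]]
```

View pics/a2.png

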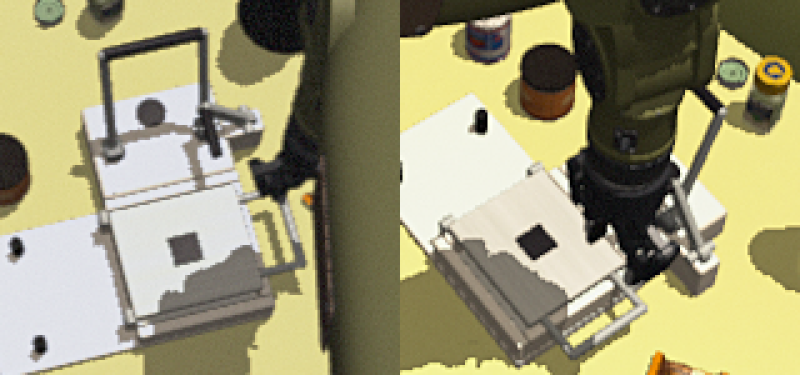

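The top picture shows the lid shut, boss up, and the knob rod from about (207,108) to (217,153), close to the model. Next I go over the knob.

{"fn": "move_arm", "kwargs": {"motion": [[[-0.05,0.03,-0.015,0,0,0],[-0.11,0.07,-0.015,0,0,0],[-0.17,0.11,-0.015,0,0,0],[-0.207,0.13,-0.015,0,0,0],[-0.207,0.13,-0.015,0,0,0]]]}}

```text
time_s: 6.3
position: [0.5722, -0.1645, 0.1975]
orientation: [0.081, 0.997, 0.0, 0.001]
ft_force: [-0.4, 0.2, 0.5]
opening: 0.0516
grip_force: 0.0
```

{"fn": "move_arm", "kwargs": {"motion": [[[0,0,0.04,0,0,0],[0,0,0.09,0,0,0],[0,0,0.14,0,0,0],[0,0,0.19,0,0,0],[0,0,0.19,0,0,0]]]}}

```text
time_s: 6.72
position: [0.5641, -0.1653, 0.098]
orientation: [0.083, 0.997, 0.001, -0.004]
ft_force: [-1.1, 1.3, -0.5]
opening: 0.0512
grip_force: 0.0
```

```bash
python3 -c "
from h import *
goto([.055,-.046,.102])
th=np.linspace(.8,-.8,11);y=.085*np.sin(th);z=.085*np.cos(th)
d=np.c_[(y-y[0])/.5,-(z-z[0])/.5]
for k in(0,5):print((d[k+1:k+6]-d[k]).round(3).tolist())"
```

```text
t 6.72 F [-1.1  1.3 -0.5] op 0.0512 q [-0.29  0.38 -0.27  0.93  0.   -0.12]
shift [-0.01   0.002 -0.008] turn [ 0.001 -0.008 -0.   ]
[[-0.02, -0.018], [-0.043, -0.032], [-0.068, -0.043], [-0.095, -0.049], [-0.122, -0.052]]
[[-0.027, 0.002], [-0.053, 0.009], [-0.079, 0.019], [-0.102, 0.034], [-0.122, 0.052]]
```

{"fn": "move_arm", "kwargs": {"motion": [[[0,0,0,0,0,0],[0,0,0,0,0,0],[0,0,0,0,0,0],[0,0,0,0,0,0]]], "hand": 1, "squeeze": 25}}

```text
time_s: 7.05
position: [0.5696, -0.1666, 0.1053]
orientation: [0.083, 0.997, -0.0, 0.002]
ft_force: [-1.0, 0.3, 3.0]
opening: 0.0135
grip_force: 24.4
```

{"fn": "move_arm", "kwargs": {"motion": [[[0,-0.02,-0.018,0,0,0],[0,-0.043,-0.032,0,0,0],[0,-0.068,-0.043,0,0,0],[0,-0.095,-0.049,0,0,0],[0,-0.122,-0.052,0,0,0]]]}}

```text
time_s: 7.47
position: [0.5587, -0.2275, 0.13]
orientation: [0.083, 0.997, 0.001, 0.001]
ft_force: [7.3, 3.3, -11.8]
opening: 0.0129
grip_force: 24.6
```

{"fn": "move_arm", "kwargs": {"motion": [[[0,-0.025,0.01,0,0,0],[0,-0.051,0.017,0,0,0],[0,-0.077,0.027,0,0,0],[0,-0.1,0.042,0,0,0],[0,-0.12,0.058,0,0,0]]]}}

```text
time_s: 7.88
position: [0.5493, -0.2831, 0.1011]
orientation: [0.082, 0.997, 0.005, 0.002]
ft_force: [-2.5, 40.3, 45.2]
opening: 0.013
grip_force: 31.4
```

{"fn": "move_arm", "kwargs": {"motion": [[[0,-0.004,0.005,0,0,0],[0,-0.004,0.005,0,0,0]]]}}

```text
time_s: 8.05
position: [0.5496, -0.2818, 0.0997]
orientation: [0.081, 0.997, 0.007, 0.002]
ft_force: [0.5, 26.8, 21.6]
opening: 0.0128
grip_force: 30.1
```

```bash
python3 -c "
from h import *
goto([.055,-.166,.102]);goto([.14,-.0,.29],yaw=np.pi/2);goto([.14,-.0,.29],yaw=-np.pi/2)"
```

```text
t 8.05 F [ 0.5 26.8 21.6] op 0.0128 q [-0.48  0.43 -0.19  0.95  0.02 -0.32]
shift [-0.    -0.003 -0.005] turn [0.014 0.003 0.002]
t 8.05 F [ 0.5 26.8 21.6] op 0.0128 q [-0.48  0.43 -0.19  0.95  0.02 -0.32]
shift [-0.172  0.334 -0.375] turn [ 0.009  0.013 -1.498]
t 8.05 F [ 0.5 26.8 21.6] op 0.0128 q [-0.48  0.43 -0.19  0.95  0.02 -0.32]
shift [-0.172  0.334 -0.375] turn [ 0.013 -0.009  1.502]
```

{"fn": "move_arm", "kwargs": {"motion": [[[0,0.004,-0.004,0,0,0],[0,0.004,-0.004,0,0,0],[0,0.004,-0.004,0,0,0]]], "hand": -0.2, "squeeze": 20}}

```text
time_s: 8.3
position: [0.5475, -0.2868, 0.0992]
orientation: [0.083, 0.997, -0.001, -0.001]
ft_force: [-0.7, -0.5, -0.5]
opening: 0.0491
grip_force: 0.0
```

{"fn": "move_arm", "kwargs": {"motion": [[[0,0,-0.05,0,0,0],[0,0,-0.12,0,0,0],[0,0,-0.2,0,0,0],[0,0,-0.28,0,0,0],[0,0,-0.36,0,0,0]]]}}

```text
time_s: 8.72
position: [0.5471, -0.2868, 0.2806]
orientation: [0.083, 0.997, -0.0, -0.001]
ft_force: [1.4, -0.2, -0.9]
opening: 0.0512
grip_force: 0.0
```

```bash
python3 -c "
from h import *
goto([.14,-.0,.28],yaw=-np.pi/2)
from rig import capture
a=capture('top')['pixels'][150:300,270:430,::-1];b=capture('side')['pixels'][190:340,280:440,::-1]
cv2.imwrite('pics/a3.png',np.hstack([cv2.resize(x,(400,375),interpolation=3) for x in(a,b)]))"
```

```text
t 8.72 F [ 1.4 -0.2 -0.9] op 0.0512 q [-0.48  0.34  0.1   1.33 -0.   -0.31]
shift [-0.173  0.34   0.001] turn [-2.000e-03 -1.000e-03  1.499e+00]
```

View pics/a3.png

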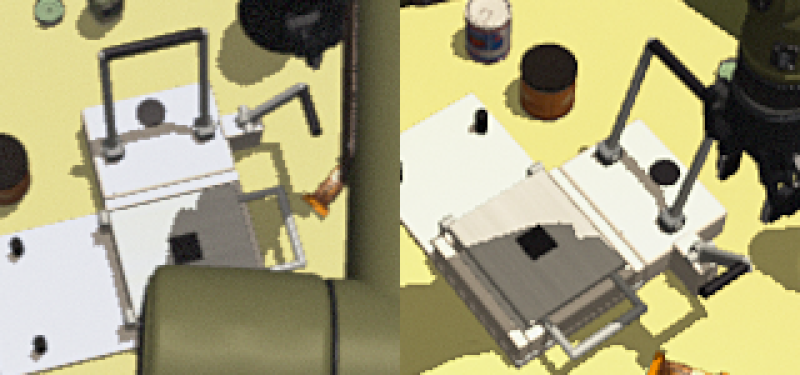

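Catch is over to the right, with the rod at about (315,110) in the top view. The lever is still up. I'll check clearance to the black grinder behind before moving.

```bash
python3 -c "
from h import *
def tri(a,b):return least_squares(lambda w:np.r_[proj('top',w)[0]-a,proj('side',w)[0]-b],[.5,0,.1]).x
c,s=np.cos(PS[2]),np.sin(PS[2])
for w in(tri((391,121),(480,256)),tri((383,158),(462,300))):
  d=w[:2]-PS[:2];print(w.round(3),'frame',c*d[0]+s*d[1],-s*d[0]+c*d[1])"
```

```text
[ 0.732 -0.349  0.211] frame 0.24619682219083627 -0.20050574011887778
[ 0.73  -0.35  -0.007] frame 0.24407694906809563 -0.2014668757139653
```

{"fn": "move_arm", "kwargs": {"motion": [[[-0.03,0.06,-0.01,0,0,0.1],[-0.065,0.13,-0.01,0,0,0.2],[-0.1,0.2,-0.01,0,0,0.3],[-0.135,0.27,-0.01,0,0,0.4],[-0.173,0.34,0,0,0,0.5]]]}}

```text
time_s: 9.23
position: [0.6624, -0.1325, 0.2797]
orientation: [0.341, 0.94, -0.001, 0.0]
ft_force: [0.7, -0.9, 0.7]
opening: 0.0511
grip_force: 0.0
```

{"fn": "move_arm", "kwargs": {"motion": [[[0,0,0,0,0,0.11],[0,0,0,0,0,0.22],[0,0,0,0,0,0.33],[0,0,0,0,0,0.44],[0,0,0,0,0,0.55]]]}}

```text
time_s: 9.65
position: [0.6613, -0.1335, 0.2782]
orientation: [0.594, 0.805, -0.001, -0.001]
ft_force: [-0.4, 0.1, -0.2]
opening: 0.0512
grip_force: 0.0
```

{"fn": "move_arm", "kwargs": {"motion": [[[0,0,0,0,0,0.11],[0,0,0,0,0,0.22],[0,0,0,0,0,0.33],[0,0,0,0,0,0.45],[0,0,0,0,0,0.45]]]}}

```text
time_s: 10.07
position: [0.6613, -0.1337, 0.2784]
orientation: [0.765, 0.645, -0.001, -0.0]
ft_force: [0.6, 0.5, 0.4]
opening: 0.0516
grip_force: 0.0
```

```bash
python3 -c "
from h import *
goto([.14,-.0,.28],yaw=-np.pi/2)
goto([.14,-.0,.212],yaw=-np.pi/2)"
```

```text
t 10.07 F [0.6 0.5 0.4] op 0.0516 q [-0.2   0.45  0.26  1.38 -0.    1.54]
shift [-0.    -0.001 -0.003] turn [-0.002  0.001 -0.004]
t 10.07 F [0.6 0.5 0.4] op 0.0516 q [-0.2   0.45  0.26  1.38 -0.    1.54]
shift [-0.    -0.001  0.133] turn [-0.002  0.001 -0.004]
```

{"fn": "move_arm", "kwargs": {"motion": [[[0,0,0.04,0,0,0],[0,0,0.09,0,0,0],[0,0,0.138,0,0,0],[0,0,0.138,0,0,0]]]}}

```text
time_s: 10.4
position: [0.6584, -0.1327, 0.2047]
orientation: [0.762, 0.647, -0.003, -0.003]
ft_force: [-0.6, 0.9, -1.8]
opening: 0.0511
grip_force: 0.0
```

{"fn": "move_arm", "kwargs": {"motion": [[[0,0,0,0,0,0],[0,0,0,0,0,0],[0,0,0,0,0,0],[0,0,0,0,0,0]]], "hand": 1, "squeeze": 40}}

```text
time_s: 10.73
position: [0.662, -0.1328, 0.2127]
orientation: [0.763, 0.646, 0.0, 0.001]
ft_force: [-3.2, -0.9, 3.2]
opening: 0.0133
grip_force: 39.0
```

```bash
python3 -c "
from h import *
goto([.142,0,.209],yaw=-np.pi/2)
th=np.linspace(-.25,1.35,21);y=-.17*np.sin(th);z=.17*np.cos(th)
d=np.c_[(y-y[0])/.5,-(z-z[0])/.5]
for k in(0,5,10,15):print((d[k+1:k+6]-d[k]).round(3).tolist())"
```

```text
t 10.73 F [-3.2 -0.9  3.2] op 0.0133 q [-0.2   0.46  0.13  1.23 -0.    1.54]
shift [-0.002  0.002  0.007] turn [ 0.001  0.    -0.   ]
[[-0.027, -0.006], [-0.054, -0.009], [-0.081, -0.011], [-0.108, -0.01], [-0.135, -0.007]]
[[-0.027, 0.005], [-0.053, 0.012], [-0.078, 0.022], [-0.103, 0.033], [-0.127, 0.046]]
[[-0.023, 0.015], [-0.044, 0.032], [-0.064, 0.051], [-0.082, 0.071], [-0.099, 0.092]]
[[-0.015, 0.023], [-0.028, 0.047], [-0.039, 0.071], [-0.048, 0.097], [-0.055, 0.123]]
```

{"fn": "move_arm", "kwargs": {"motion": [[[0,-0.027,-0.006,0,0,0],[0,-0.054,-0.009,0,0,0],[0,-0.081,-0.011,0,0,0],[0,-0.108,-0.01,0,0,0],[0,-0.135,-0.007,0,0,0]]]}}

```text
time_s: 11.15
position: [0.5994, -0.1217, 0.2186]
orientation: [0.763, 0.646, 0.004, 0.004]
ft_force: [5.8, 0.3, 8.1]
opening: 0.0134
grip_force: 40.8
```

{"fn": "move_arm", "kwargs": {"motion": [[[0,-0.027,0.005,0,0,0],[0,-0.053,0.012,0,0,0],[0,-0.078,0.022,0,0,0],[0,-0.103,0.033,0,0,0],[0,-0.127,0.046,0,0,0]]]}}

```text
time_s: 11.57
position: [0.5369, -0.1108, 0.195]
orientation: [0.763, 0.646, 0.004, 0.004]
ft_force: [6.7, 1.4, 8.1]
opening: 0.0133
grip_force: 43.0
```

{"fn": "move_arm", "kwargs": {"motion": [[[0,-0.023,0.015,0,0,0],[0,-0.044,0.032,0,0,0],[0,-0.064,0.051,0,0,0],[0,-0.082,0.071,0,0,0],[0,-0.099,0.092,0,0,0]]]}}

```text
time_s: 11.98
position: [0.4874, -0.1021, 0.1487]
orientation: [0.763, 0.646, 0.004, 0.003]
ft_force: [3.6, 3.7, 10.7]
opening: 0.0135
grip_force: 45.8
```

{"fn": "move_arm", "kwargs": {"motion": [[[0,-0.015,0.023,0,0,0],[0,-0.028,0.047,0,0,0],[0,-0.039,0.071,0,0,0],[0,-0.039,0.071,0,0,0]]]}}

```text
time_s: 12.32
position: [0.4663, -0.0985, 0.1108]
orientation: [0.763, 0.646, 0.003, 0.001]
ft_force: [1.0, 4.8, 8.2]
opening: 0.0132
grip_force: 47.0
```

```bash
python3 -c "
from h import *
goto([.1-.17*np.sin(1.19),0,.06+.17*np.cos(1.19)-.016],yaw=-np.pi/2)"
```

```text
t 12.32 F [1.  4.8 8.2] op 0.0132 q [-0.21  0.17 -0.53  0.87  0.    1.53]
shift [-0.005 -0.001  0.007] turn [ 0.005 -0.002  0.001]
```

{"fn": "move_arm", "kwargs": {"motion": [[[0,-0.005,0.01,0,0,0],[0,-0.01,0.02,0,0,0],[0,-0.013,0.03,0,0,0],[0,-0.013,0.03,0,0,0]]]}}

```text
time_s: 12.65
position: [0.4612, -0.0977, 0.097]
orientation: [0.763, 0.646, 0.003, 0.002]
ft_force: [0.5, 4.9, 10.0]
opening: 0.0136
grip_force: 47.7
```

{"fn": "move_arm", "kwargs": {"motion": [[[0,-0.002,0.01,0,0,0],[0,-0.004,0.02,0,0,0],[0,-0.004,0.02,0,0,0]]]}}

```text
time_s: 12.9
position: [0.4584, -0.0972, 0.0867]
orientation: [0.763, 0.646, 0.002, 0.001]
ft_force: [-2.0, 4.0, 10.8]
opening: 0.0134
grip_force: 48.2
```

{"fn": "move_arm", "kwargs": {"motion": [[[0,-0.001,0.008,0,0,0],[0,-0.001,0.012,0,0,0],[0,-0.001,0.012,0,0,0],[0,-0.001,0.012,0,0,0]]]}}

```text
time_s: 13.23
position: [0.457, -0.0969, 0.0808]
orientation: [0.763, 0.646, 0.002, 0.0]
ft_force: [-3.4, 5.4, 10.8]
opening: 0.0131
grip_force: 48.6
```

```bash
python3 -c "
from h import *
goto([-.066,0,.085],yaw=-np.pi/2)
from rig import capture
a=capture('top')['pixels'][140:290,240:400,::-1];b=capture('side')['pixels'][190:340,280:440,::-1]
cv2.imwrite('pics/a4.png',np.hstack([cv2.resize(x,(400,375),interpolation=3) for x in(a,b)]))"
```

```text
t 13.23 F [-3.4  5.4 10.8] op 0.0131 q [-0.21  0.19 -0.58  0.8   0.    1.53]
shift [-0.005  0.002 -0.008] turn [ 0.003 -0.003  0.   ]
```

View pics/a4.png

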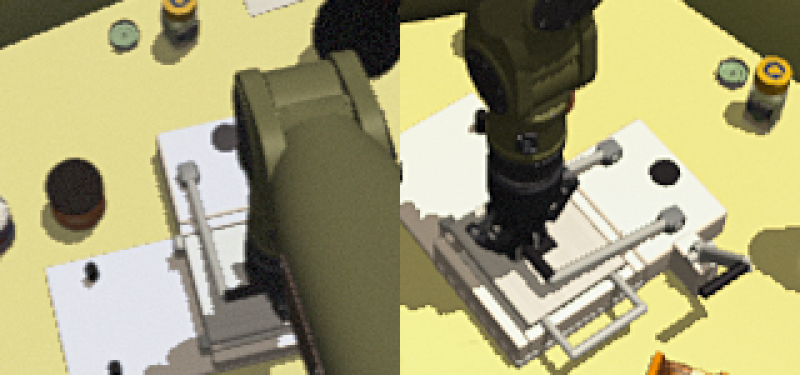

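The pictures show the lever lying over the shut lid with the bar in the fingers, and the catch still over to the right. One last small press to feel the stop.

{"fn": "move_arm", "kwargs": {"motion": [[[0,0,0.005,0,0,0],[0,0,0.01,0,0,0],[0,0,0.01,0,0,0],[0,0,0.01,0,0,0],[0,0,0.01,0,0,0]]]}}

```text
time_s: 13.75
position: [0.4564, -0.0968, 0.0774]
orientation: [0.763, 0.646, 0.002, -0.0]
ft_force: [-11.6, 7.3, 30.2]
opening: 0.0133
grip_force: 51.0
```

{"fn": "move_arm", "kwargs": {"motion": [[[0,0,0,0,0,0],[0,0,0,0,0,0],[0,0,0,0,0,0],[0,0,0,0,0,0],[0,0,0,0,0,0]]]}}

```text
time_s: 14.17
position: [0.4564, -0.0968, 0.0774]
orientation: [0.763, 0.646, 0.002, 0.0]
ft_force: [-11.3, 7.6, 30.7]
opening: 0.0129
grip_force: 51.0
```

```bash
python3 -c "
from rig import *
s=state();print(s['ft_force'],s['position'],s['qvel'].round(3));print(finish_job())"
```

```text
[-11.32513093   7.63131704  30.73991805] [ 0.45641296 -0.09682827  0.07744892] [-0.     0.001 -0.     0.002 -0.001  0.   ]
the job is handed in; nothing more can be done
None
```

I handed the job in at 14.2 s with the lid shut, the catch over to the right and the lever still gripped and pressed against its stop (about 30 N); no verdict came back, and I did not look at the packet again after closing the lid.

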